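# Set the sieve shaker's amplitude lever to its third click and start it

### The arm

A 6-joint arm with a two-finger parallel gripper is mounted at the origin on a cart in front of the work surface, level with it; the furniture and walls round the work are solid. World frame = base frame: x ahead of the robot, y to its left, z up, the work surface at z = 0. Lengths are in m, angles in rad, forces in N, time in s.
With the tool pointing down it reaches from about 0.35 to 0.925 m from the base axis. Payload 6.4 kg.
Tool frame: the origin (TCP) lies on the centre line of the jaws, within the pads' length; the fingertips stand 8 mm ahead of it and the grasp point (between the pads) lies 11 mm behind it; z points along the fingers, y is the line along which they close (so a half turn about z gives the same grasp; the last joint's range is limited). The gripper opens to 94 mm and grips with 3 to 60 N. Pads are 16 mm wide; open, the fingers measure 119 mm over their backs; the gripper's body (75 mm by 177 mm) begins 78 mm behind the grasp point.
Start: joints at [-1.298, 0.245, 1.558, -0, 1.339, -0.174], TCP at [0.281, -0.586, 0.213] pointing down, gripper open.
Joint ranges: [-3.13, 3.13], [-1.02, 2.26], [0.13, 2.54], [-0.95, 4.09], [0.21, 2.88], [-2.74, 2.74]. Speed limits (rad/s): [2.57, 2.57, 3.14, 3.14, 3.14, 3.14].

### API

Orientations are given as a 3x3 rotation matrix whose columns are the frame's x, y, z axes.
In Python, from station import r gives the robot as it stands. The module is installed in compiled form; this text tells all that it offers. Calls block until the motion is done:
- r.move_to(position, orientation): joint-space move of the TCP to a pose.
- r.move_l(position, rotation=None, max_speed=0.15): straight line of the TCP; rotation=None keeps the orientation; max_speed is the mean speed in m/s.
- r.movej(angles): joint-space move.
- r.let_go() and r.close_gripper(): open the fingers fully, or close them until they stop; the grip force is fixed at half the most.
- r.hold(seconds).
- r.solve_ik(position, orientation): joint angles nearest the present ones, or None.
- r.read_camera(name): name is "side" or "top" or "wrist"; returns a dict with "color" (420x560x3 uint8, red, green, blue), "fx", "fy", "cx", "cy" (pixels), "k1" (the pictures are not rectified: a ray, as slopes to the right and down, at radius r is drawn at 1 + k1 r^2 times it, then the intrinsics apply), "R" (3x3) and "t" (3): a world point X has camera coordinates R X + t; the wrist camera has in their place "tool_from_camera" (4x4, takes a point from camera to tool coordinates, whose origin is the TCP and whose axes are the flange's). Camera axes: x right, y down, z forward; pixel columns grow to the right and rows downward; lengths in m; the calibration is good to about 2 mm. A picture is of the moment at which its call begins: read the wrist's pose just before it. There is no depth.
A pose or a line that the arm cannot do raises r.PlanningError and nothing moves.
- r.hand_in(): hands the job in; it is judged then, once.
Trained networks look in a picture, given as the dict that the camera call returned (one of the last four; its "shot" number tells which), for a name from the list of things; names that differ only in an ending like _2 or _b are one class to them, and where a whole thing is asked for, a point or a joint stands for the part that bears it (a point fixed in the world has none). Each returns a list of dicts, best first, with "confidence" (0 to 1); they miss things now and then, are a little off and sometimes report something else, mostly with a low value. They report only what shows in the picture. A call takes as long as a camera call.
- r.find_in(picture, thing): "xy" ([column, row] in pixels, amid what is visible of it).
- r.masks_of(picture, thing): "region" (420x560 bool, what is visible of it) and "xy" ([column, row] in pixels, amid what is visible of it).
Readings, each from a call of its own:
- r.read_time_s(): time.
- r.read_joints(): joint angles.
- r.read_joint_velocities(): joint speeds.
- r.read_joint_efforts(): joint torques, N m.
- r.read_ee_pos(): TCP position.
- r.read_ee_rot(): TCP orientation.
- r.read_ft_force(): force on the tool from outside, world axes, zero at the start.
- r.read_ft_torque(): the same for the moment, N m.
- r.read_gripper_width(): finger opening in m.
- r.read_grip_force(): force on a finger pad.
Only numpy, scipy, OpenCV 4.12 (cv2) and the standard library are available. Lean on these libraries where they do the work, as an engineer would, in place of code of your own. Each camera call takes 0.05 s, during which the arm holds its last target. There are 200 camera calls.

### The job

Set the sieve shaker to amplitude three and start it: with a fingertip, push the black slide lever away from its off end, counting the clicks, and leave it resting in the third click without ever running past it. Then press the round start button fully down and let it come up again, leaving the square stop key alone. Push only - do not pinch the lever or press on its top, and do not move the sieve, tin, brush, tape, eraser or stapler.

Things in the scene. Friction and masses are not known exactly. Their poses are not given: they have to be found in the camera images.
- shaker: sieve shaker, a fixed grey box 280 (x) x 300 (y) x 45 mm high. Origin: centre of its underside, z up. Its control strip is the deck top (z = 45 mm) along its -x side, on the line x = -102 mm: from -y to +y the lever in its slot, the start button, the stop key. Beyond the strip a round steel table (radius 108 mm, centre x = +45, y = 0, top z = 57 mm) carries the sieve, rim at z = 107 mm
- lever (a joint): slide lever, metres along the shaker's +y from the off end (0, at shaker y = -75 mm) to the far stop, 0.090. Free from 0 to 0.006 (off: it starts here); five spring detents at 0.022, 0.038, 0.054 (the third), 0.070, 0.086 with crests half way between (0.014, 0.030, 0.046, 0.062, 0.078). About 6 N pushes it out of a detent, fading to none at the crest; 2 mm past the crest it snaps ahead by itself into the next detent and stays
- lever_top (a point): centre of the top of the lever's black upright paddle: 36 mm across the slot (x), 12 mm thick along it (y), standing from 3 to 33 mm above the deck, so this point is 78 mm above the bench. Moves with the lever; axes as the shaker's. Small dark marks beside the slot show off and the five detents
- lever_rear (a point): middle of the paddle's rear face, the one that faces the off end (shaker -y), 18 mm above the deck: push here, towards +y. The deck behind it is bare for at least 65 mm
- lever_front (a point): middle of the paddle's front face, towards the far stop (shaker +y), 12 mm from the rear one. Touching the rear and the front half of the paddle at once (over 1.5 N each, as in a pinch or a press on its top) counts as grasping it
- start (a joint): round start button, metres pressed: 0 up, 0.006 fully down; springs back. Fully down takes about 5 N
- start_top (a point): centre of the top of the round start button (28 mm across) at shaker x = -102, y = +62 mm, 67 mm above the bench in its dark round housing (44 mm across, top 57 mm above the bench); pressed straight down
- stop (a joint): square stop key, metres pressed: 0 up, 0.006 fully down; must not be pressed
- stop_top (a point): centre of the top of the square stop key (26 x 26 mm) at shaker x = -102, y = +118 mm, 63 mm above the bench
- sieve: round test sieve, 210 mm across, 50 mm high, loose on the shaker's table; origin at the centre of its underside
- tin_near: round aluminium moisture tin with lid, 67 mm across, 44 mm high, loose on the bench just off the shaker's +y end; origin under its centre
- flat_brush: flat brush with a wooden handle, 38 x 206 x 13 mm, loose on the bench along the shaker's -y end; origin under its centre, its own long axis is y
- tape_roll: roll of tape lying flat, 103 mm across, 25 mm high, on the bench behind and left of the shaker; origin under its centre
- stapler: stapler, 34 x 126 x 51 mm, on the bench behind and left of the shaker; origin under its centre
- eraser: small block eraser, 23 x 52 x 14 mm, loose on top of the shaker housing at its rear right corner (shaker +x, -y), z = 45 mm; origin under its centre

How it is judged:
By the outcome, as a careful person would: the job done as asked, in the order asked, and still so for the second after the job is handed in, with the robot touching nothing.
It also fails if it takes over 62 s, if anything falls off the work surface, if the arm or the gripper's body presses on something with over 40 N, if the wrist force passes 120 N, or if a joint passes its speed limit or range.

## Working session

There is one attempt and no reset: what is moved stays moved. The work goes in short steps, each a Python script; the robot and the scene stay as the last script left them, time stands still between calls to the robot, and variables do not carry over. Pictures are saved under pics/ and viewed, at most 10 in all, crops included, and the job is handed in when it is done.

```bash
mkdir -p pics; cat > h.py <<'E'
import numpy as np, cv2
from station import r
def ray(p,xy,T=None):
    K=np.array([[p["fx"],0,p["cx"]],[0,p["fy"],p["cy"]],[0,0,1]])
    n=cv2.undistortPoints(np.array([[xy]],float),K,np.array([p["k1"],0,0,0.]))[0,0]
    d=np.array([n[0],n[1],1.])
    if T is None:
        R=np.array(p["R"]);t=np.array(p["t"]); return -R.T@t, R.T@d
    return T[:3,3], T[:3,:3]@d
def atz(o,d,z): return o+d*(z-o[2])/d[2]
def save(p,n,s=1): cv2.imwrite("pics/"+n,cv2.resize(np.array(p["color"])[:,:,::-1],None,fx=s,fy=s))
E
python3 - <<'E'
from h import *
for c in ("top","side"):
    p=r.read_camera(c); save(p,c+"1.png")
    print(c,np.round(-np.array(p["R"]).T@p["t"],3))
    for n,z in (("lever_top",.078),("start_top",.067),("stop_top",.063),("sieve",.1),("shaker",.045),("tin_near",.044),("eraser",.059),("flat_brush",.013)):
        for q in r.find_in(p,n)[:2]:
            print(n,np.round(q["xy"],1),round(q["confidence"],2),np.round(atz(*ray(p,q["xy"]),z),4))
print(r.read_time_s(), r.read_gripper_width())
E
```

```text
top [0.448 0.219 1.167]
lever_top [355.8 249.2] 0.61 [0.4268 0.0608 0.078 ]
stop_top [280.7 233.8] 0.54 [0.4695 0.2421 0.063 ]
sieve [338.7 182.5] 0.81 [0.5878 0.099  0.1   ]
shaker [320.1 226.1] 0.71 [0.4864 0.1435 0.045 ]
shaker [305.9 240.2] 0.5 [0.4522 0.1801 0.045 ]
tin_near [254.5 198.5] 0.86 [0.5605 0.3063 0.044 ]
eraser [389.3 162.7] 0.47 [ 0.64   -0.0355  0.059 ]
flat_brush [407.2 228.6] 0.74 [ 0.4743 -0.0847  0.013 ]
side [ 0.472 -0.772  0.561]
lever_top [218.4 260.5] 0.52 [0.4365 0.0441 0.078 ]
start_top [229.  228.5] 0.56 [0.4552 0.1867 0.067 ]
stop_top [229.6 219.7] 0.68 [0.4565 0.2346 0.063 ]
stop_top [229.3 230.5] 0.35 [0.4556 0.1857 0.063 ]
sieve [298.6 233.3] 0.94 [0.5842 0.0917 0.1   ]
shaker [228.8 245.7] 0.89 [0.4538 0.1553 0.045 ]
tin_near [270.2 206.3] 0.63 [0.549 0.334 0.044]
eraser [219.1 258.7] 0.27 [0.4363 0.0826 0.059 ]
flat_brush [299.1 234.7] 0.56 [0.6057 0.2482 0.013 ]
0.9 0.0938682227121237
```

View pics/top1.png

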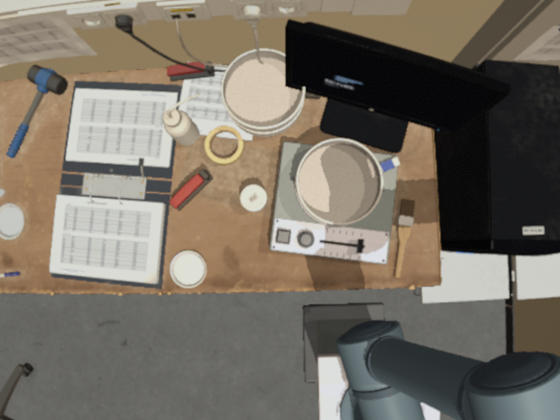

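View pics/side1.png

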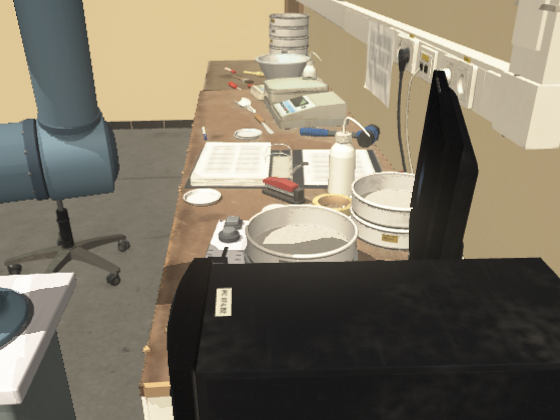

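The top view shows the strip with stop at (284,237), start at (306,239) and the lever at (361,246), with the shaker yawed by a few degrees. The side view confirms the black tower standing at world -y, so I'll swing in on a short radius.

```bash
python3 - <<'E'
from h import *
print(np.round(r.read_ee_rot(),2))
r.close_gripper()
R0=np.array([[0,1,0],[1,0,0],[0,0,-1.]])
R1=np.array([[1,0,0],[0,-1,0],[0,0,-1.]])
for s in (1,-1):
  for R in (R0,R1):
    R=R@np.diag([s,s,1]); print(s,[None if (q:=r.solve_ik(x,R)) is None else np.round(q,2) for x in ([.2,-.35,.25],[.38,.03,.25],[.43,.02,.06])])
r.move_l([.2,-.35,.25],max_speed=.25)
print(r.read_time_s(),np.round(r.read_joints(),2))
E
```

```text
[[ 0.9   0.43  0.  ]
 [ 0.43 -0.9  -0.  ]
 [ 0.    0.   -1.  ]]
1 [array([-1.33, -0.42,  2.11, -0.  ,  1.45, -1.33]), array([-0.22, -0.48,  2.15, -0.  ,  1.47, -0.22]), array([-0.22, -0.07,  2.21, -0.  ,  1.01, -0.22])]
1 [array([-1.33, -0.42,  2.11, -0.  ,  1.45,  0.24]), array([-0.22, -0.48,  2.15, -0.  ,  1.47,  1.35]), array([-0.22, -0.07,  2.21, -0.  ,  1.01,  1.35])]
-1 [array([-1.33, -0.42,  2.11, -0.  ,  1.45,  1.81]), None, None]
-1 [None, array([-0.22, -0.48,  2.15, -0.  ,  1.47, -1.79]), array([-0.22, -0.07,  2.21, -0.  ,  1.01, -1.79])]
3.475 [-1.33 -0.41  2.11  0.    1.45 -0.21]
```

```bash
python3 - <<'E'
from h import *
R0=np.array([[0,1,0],[1,0,0],[0,0,-1.]])
r.move_to([.38,.06,.27],R0)
T=np.eye(4);T[:3,:3]=r.read_ee_rot();T[:3,3]=r.read_ee_pos()
p=r.read_camera("wrist"); save(p,"w1.png",1.4)
T=T@np.array(p["tool_from_camera"]); np.savez("w1.npz",T=T,K=[p[k] for k in("fx","fy","cx","cy","k1")])
print(np.round(T,3),r.read_time_s())
for n,z in (("lever_top",.078),("start_top",.067),("stop_top",.063),("sieve",.1)):
    for q in r.find_in(p,n)[:2]:
        print(n,np.round(q["xy"],1),round(q["confidence"],2),np.round(atz(*ray(p,q["xy"],T),z),4))
E
```

```text
[[ 1.    -0.002 -0.     0.379]
 [-0.002 -0.966 -0.258  0.135]
 [ 0.     0.258 -0.966  0.441]
 [ 0.     0.     0.     1.   ]] 5.1667
lever_top [323.5 198.5] 0.71 [0.4311 0.0532 0.078 ]
start_top [345.2  81.4] 0.81 [0.4531 0.1864 0.067 ]
start_top [470.1 153.5] 0.33 [0.6091 0.1064 0.067 ]
stop_top [352.1  30.3] 0.85 [0.4593 0.2408 0.063 ]
stop_top [344.   77.5] 0.42 [0.4523 0.1912 0.063 ]
sieve [468.6 153.2] 0.89 [0.587  0.1092 0.1   ]
```

View pics/w1.png

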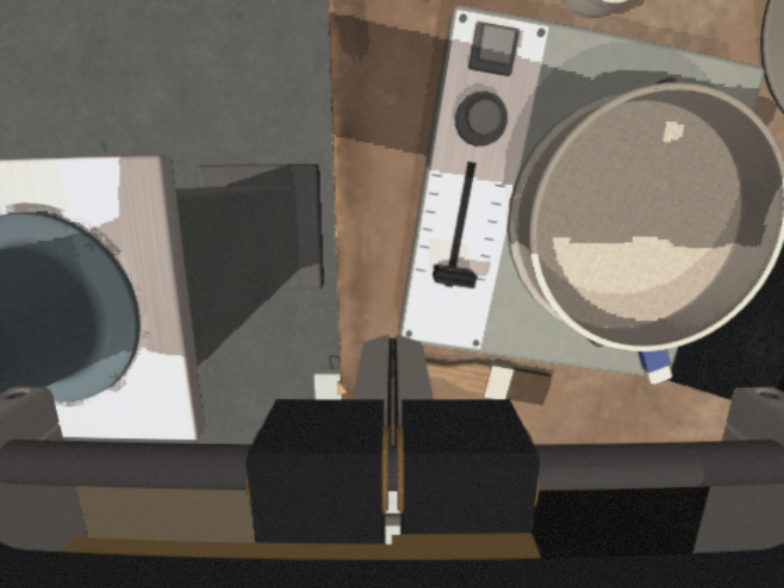

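The wrist view shows the lever at about (455,272), start at (482,117) and stop at (495,47), all in scaled pixels. That gives a shaker yaw of about -8.5°. Next I'll go down behind the lever and push through the first click, logging the force.

```bash
cat >> h.py <<'E'
a=np.arctan2(.4593-.4313,.2408-.0503)
u=np.array([np.sin(a),np.cos(a),0])     # shaker +y
v=np.array([np.cos(a),-np.sin(a),0])    # shaker +x
L0=np.array([.4313,.0503,0])            # lever at off (shaker -102,-75)
RT=np.column_stack([u,v,[0,0,-1.]])
def P(s,z): return L0+u*s+np.array([0,0,z])   # s: m along slot from lever centre at off
def S(): return float((np.array(r.read_ee_pos())-L0)@u)
def push(s0,s1,step=.0015):
    for s in np.arange(s0,s1+1e-9,step):
        r.move_l(P(s,.063),max_speed=.02); f=np.array(r.read_ft_force())
        print("%.1f tcp %.1f  Fu %.2f Fv %.2f Fz %.2f"%(s*1e3,S()*1e3,f@u,f@v,f[2]))
E
python3 - <<'E'
from h import *
r.move_to(P(-.036,.16),RT)
r.move_l(P(-.036,.063),max_speed=.12)
print(r.read_time_s(),r.read_ft_force()); r.move_l(P(-.022,.063),max_speed=.05)
push(-.020,.003)
print(r.read_time_s())
E
```

```text
6.9 [ 0.38504317 -0.4850443  -0.04384665]
-20.0 tcp -20.0  Fu 1.12 Fv 0.84 Fz -0.19
-18.5 tcp -18.5  Fu -0.66 Fv -0.11 Fz -0.15
-17.0 tcp -17.0  Fu 0.19 Fv 0.18 Fz -0.07
-15.5 tcp -15.4  Fu 0.08 Fv 0.15 Fz 0.99
-14.0 tcp -13.9  Fu -0.31 Fv -0.42 Fz -0.73
-12.5 tcp -12.4  Fu 0.36 Fv -0.71 Fz 0.56
-11.0 tcp -10.9  Fu -0.05 Fv -0.31 Fz 0.53
-9.5 tcp -9.9  Fu -4.12 Fv -2.87 Fz 0.76
-8.0 tcp -8.1  Fu -3.34 Fv -1.99 Fz 0.15
-6.5 tcp -6.3  Fu -2.03 Fv -0.50 Fz 0.01
-5.0 tcp -4.7  Fu -0.46 Fv -0.17 Fz -0.08
-3.5 tcp -3.2  Fu -0.41 Fv 0.55 Fz 0.16
-2.0 tcp -1.8  Fu -0.32 Fv -0.63 Fz 0.10
-0.5 tcp -0.4  Fu -0.72 Fv -0.90 Fz 0.24
1.0 tcp 1.1  Fu 0.08 Fv 0.01 Fz -0.73
2.5 tcp 2.6  Fu 0.57 Fv 0.72 Fz -0.56
11.3333
```

```bash
python3 - <<'E'
from h import *
push(.004,.0265)
print(r.read_time_s())
E
```

```text
4.0 tcp 4.1  Fu 0.50 Fv 0.44 Fz -0.73
5.5 tcp 5.6  Fu 0.49 Fv -1.11 Fz -0.39
7.0 tcp 6.3  Fu -3.54 Fv -2.49 Fz -0.16
8.5 tcp 8.2  Fu -3.02 Fv -1.55 Fz -0.46
10.0 tcp 10.2  Fu -1.64 Fv -0.67 Fz -0.74
11.5 tcp 11.8  Fu -0.77 Fv -0.19 Fz 0.12
13.0 tcp 13.3  Fu -0.61 Fv -0.27 Fz 0.53
14.5 tcp 14.7  Fu -0.42 Fv 0.52 Fz -0.13
16.0 tcp 16.1  Fu 0.02 Fv 0.38 Fz 0.20
17.5 tcp 17.6  Fu 0.11 Fv 0.29 Fz 0.08
19.0 tcp 19.1  Fu -1.10 Fv -0.16 Fz 0.15
20.5 tcp 20.6  Fu -0.07 Fv 0.19 Fz -0.06
22.0 tcp 21.8  Fu -2.30 Fv -0.92 Fz -0.56
23.5 tcp 23.1  Fu -5.35 Fv -2.90 Fz -0.29
25.0 tcp 25.1  Fu -2.62 Fv -1.24 Fz -0.24
26.5 tcp 26.8  Fu -1.62 Fv -1.55 Fz 0.10
15.3333
```

```bash
python3 - <<'E'
from h import *
push(.028,.0341)
r.hold(.2); r.move_l(P(.010,.063),max_speed=.1); r.move_l(P(.0,.27),max_speed=.2)
T=np.eye(4);T[:3,:3]=r.read_ee_rot();T[:3,3]=r.read_ee_pos()
p=r.read_camera("wrist"); save(p,"w2.png",1.4)
T=T@np.array(p["tool_from_camera"])
for n,z in (("lever_top",.078),("start_top",.067),("stop_top",.063)):
    for q in r.find_in(p,n)[:1]:
        X=atz(*ray(p,q["xy"],T),z); print(n,np.round(q["xy"],1),round(q["confidence"],2),np.round(X,4),"s",(X-L0)@u,"x",(X-L0)@v)
print(r.read_time_s())
E
```

```text
28.0 tcp 28.3  Fu -0.14 Fv -0.69 Fz 0.48
29.5 tcp 29.7  Fu -0.59 Fv -0.15 Fz 0.65
31.0 tcp 31.1  Fu 0.01 Fv -0.25 Fz -0.10
32.5 tcp 32.6  Fu -0.61 Fv 0.01 Fz -0.32
34.0 tcp 34.1  Fu -0.01 Fv 0.33 Fz -0.13
lever_top [283.3 147.9] 0.87 [0.4405 0.103  0.078 ] s 0.05344899397414929 x 0.0014802811956632744
start_top [284.6  72.3] 0.87 [0.4539 0.1847 0.067 ] s 0.1362781662208444 x 0.0028529709527505
stop_top [285.3  17.5] 0.71 [0.4629 0.2413 0.063 ] s 0.19359273050081768 x 0.003515089448011418
18.5583
```

View pics/w2.png

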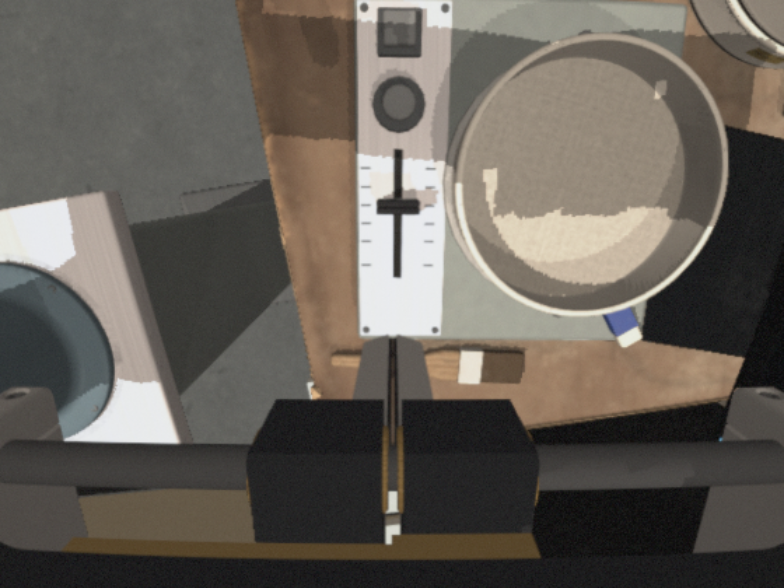

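The lever sits at s = 0.053 m, level with the third detent mark (row ~206). Now I'll press start.

```bash
python3 - <<'E'
from h import *
B=lambda z: P(.1368,z)+v*.002
r.move_l(B(.17),max_speed=.2); r.hold(.2)
r.move_l(B(.079),max_speed=.1)
for z in np.arange(.077,.060,-.001):
    r.move_l(B(z),max_speed=.02); r.hold(.1); f=r.read_ft_force()
    print("%.1f tcp %.2f F"%(z*1e3,r.read_ee_pos()[2]*1e3),np.round(f,1))
    if f[2]>14: break
r.hold(.2)
r.move_l(B(.085),max_speed=.04)
r.move_l(B(.16),max_speed=.15)
r.move_l(P(.0,.27),max_speed=.2); r.hold(.3)
T=np.eye(4);T[:3,:3]=r.read_ee_rot();T[:3,3]=r.read_ee_pos()
p=r.read_camera("wrist"); save(p,"w3.png",1.4)
T=T@np.array(p["tool_from_camera"])
for n,z in (("lever_top",.078),("start_top",.067),("stop_top",.063)):
    for q in r.find_in(p,n)[:1]:
        X=atz(*ray(p,q["xy"],T),z); print(n,np.round(q["xy"],1),"s",(X-L0)@u)
print(r.read_time_s())
E
```

```text
77.0 tcp 77.21 F [-0.2 -0.4 -0.4]
76.0 tcp 76.00 F [ 0.5 -0.4  0.4]
75.0 tcp 75.20 F [0.  0.2 0.8]
74.0 tcp 74.16 F [0.6 0.3 1.9]
73.0 tcp 73.13 F [-0.   0.6  2.8]
72.0 tcp 72.14 F [ 1.9 -0.1  3.7]
71.0 tcp 71.12 F [1.4 0.  2.9]
70.0 tcp 70.12 F [1.  1.  4.5]
69.0 tcp 69.22 F [1.3 0.1 6.5]
68.0 tcp 69.09 F [-3.  -0.9 12.2]
67.0 tcp 68.94 F [-6.6 -0.2 18.5]
lever_top [283.7 148.3] s 0.053267528833842455
start_top [283.5  70.6] s 0.13855473528501872
stop_top [284.1  19.7] s 0.19199913078850664
27.6417
```

View pics/w3.png

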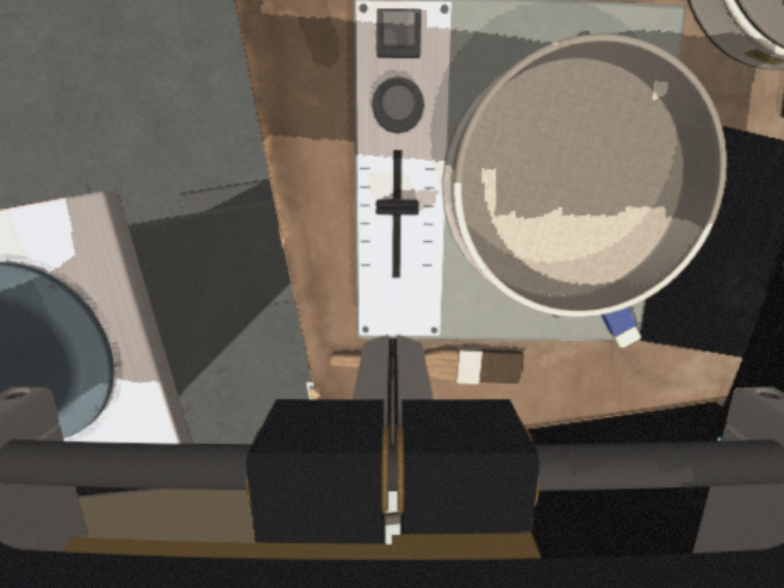

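The button bottomed out after 6 mm, where the force rose sharply, and it has come back up. The lever is still at the third mark (row ~206) and the other things look undisturbed.

```bash
python3 -c "
from station import r
print(r.hand_in())"
```

```text
the job is handed in; nothing more can be done
None
```

The lever is resting in the third click, the start button was pressed fully down and came back up, the stop key was left alone, and the job is handed in (robot clock about 28 s of the 62 s allowed).

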